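Feed a vial carrier through the one-way gate of a loading lane

ROBOT

A 6-joint arm with a two-finger parallel gripper is mounted at the origin on a cart in front of the work surface, level with it; the furniture and walls round the work are solid. World frame = base frame: x ahead of the robot, y to its left, z up, the work surface at z = 0. Lengths are in m, angles in rad, forces in N, time in s.
With the tool pointing down it reaches from about 0.3 to 0.875 m from the base axis. Payload 4.2 kg.
Tool frame: the origin (TCP) lies midway between the tips of the shut fingers; the grasp point (between the pads) lies 19 mm behind it; z points along the fingers, y is the line along which they close (so a half turn about z gives the same grasp; the last joint's range is limited). The gripper opens to 85 mm and grips with 20 to 120 N. Pads are 22 mm wide; open, the fingers measure 114 mm over their backs; the gripper's body (76 mm by 85 mm) begins 54 mm behind the grasp point. The pads swing forward as they close: fully open they stand 13 mm farther back than shut.
Start: joints at [1.171, 0.32, 1.565, -0, 1.257, -0.02], TCP at [0.213, 0.534, 0.204] pointing down, gripper open.
Joint ranges: [-3.11, 3.11], [-0.84, 2.01], [0.21, 2.61], [-1.34, 4.49], [0.05, 2.63], [-2.56, 2.56]. Speed limits (rad/s): [2.57, 2.57, 3.14, 3.14, 3.14, 3.14].

INTERFACE

Orientations are given as a rotation vector (axis times angle).
In Python, from bench import * gives the robot as it stands.
- The arm moves only by the tool play_rows, never from a script. Its arguments are lists of equal length, an entry for each row: "dp": the shift along the world's x, y, z in mm, a list of three; "turn": the turn, a rotation vector about the world's x, y, z in rad, a list of three; "grip": the opening, from -1 (shut) to 1 (fully open). In form: {"dp": [[dx, dy, dz], ...], "turn": [[wx, wy, wz], ...], "grip": [grip, ...]}. A call has 1 to 20 rows; each row is the pose to reach, as a shift and turn from the pose commanded when the call began; what a row does not reach only later rows make up. A row lasts 1/12 s, in which the tool goes at most 41.7 mm and 7.16 degrees, less where a joint would pass 70% of its speed; a pose out of reach is approached as far as the arm can. A call with a gripper value outside its range is refused whole. The fingers move at their own pace and stop on an object; "grip_force" is the grip in N (left out, the last holds). Time passes only in rows, so rows that repeat a pose let the fingers close. It gives the time, the measured TCP pose, the force, the opening and the grip force at its end, in the units of the state.
- get_obs(): the state, without advancing time (a new reading comes with each control period).
- capture(name): name is "scene" or "top"; returns a dict with "pixels" (384x512x3 uint8, red, green, blue), "vfov" (degrees; the focal length in pixels is half the picture's height over the tangent of half this angle, whatever the lens; pixels are square), "cx", "cy" (the principal point, pixels), "k1" (the pictures are not rectified: a ray, as slopes to the right and down, at radius r is drawn at 1 + k1 r^2 times it, then the intrinsics apply), "R" (3x3) and "t" (3): a world point X has camera coordinates R X + t. Camera axes: x right, y down, z forward; pixel columns grow to the right and rows downward; lengths in m; the calibration is good to about 2 mm. A picture is of the moment at which its call begins. There is no depth.
- close_job(): hands the job in; it is judged then, once.
The state is a dict: "clock": time; "qpos": joint angles; "qvel": joint speeds; "tau": joint torques, N m; "tcp_pos": TCP position; "tcp_rot": TCP orientation; "contact_force": force on the tool from outside, world axes, zero at the start; "torque": the same for the moment, N m; "finger_gap": opening from 0.0 (shut) to 1.0 (fully open); "finger_force": force on a finger pad.
Only numpy, scipy, OpenCV 4.12 (cv2) and the standard library are available. Lean on these libraries where they do the work, as an engineer would, in place of code of your own. Each camera call takes 0.05 s, during which the arm holds its last target. There are 200 camera calls.

TASK

Lift the vial carrier by its post and set it down in the open entry of the feed lane, lined up with the lane and clear of the orange swing gate. Then slide it along the lane through the gate and press it gently home against the sprung stop at the far end, holding a steady push of about 10 newtons (never over 15) for a second. Finish with the carrier standing in the lane behind the gate, the gate swung shut, the robot clear of it all, and the bottle, beaker and jar beside the lane left where they stand.

Things in the scene. Friction and masses are not known exactly. Their poses are not given: they have to be found in the camera images.
- lane: Fixed feed lane, 415 x 78 mm, aluminium floor, grey rails. Origin at bench height on its centre line, below the shut gate; x = feed direction, z up. Floor top at z = 6 mm, x = -165 to 250. From x = -15 on, side walls are 62 apart with lips over the carrier's foot (underside z = 17, top 21, 44 apart): no lifting in or out there. Standing in the lane the carrier's origin is at z = 6.
- entry (a point): Where to set the carrier's origin down: on the floor in the middle of the lane's open entry, x = -95 mm in the lane (10 mm either way is fine); axes as the lane's. Entry open above from x = -165 to -28, where sloped lead-ins to the lips begin; kerbs 68 mm apart, tops 18 mm above the bench, tapering to 62 apart from x = -45 to -15.
- stop_near (a point): Nearest place (x = 142 mm in the lane, 58 above the bench) where the stop's black pad face can stand. The blue stop is clamped anywhere 0 to 40 mm farther along x, not measured: feel for it. Pad 32 wide, z = 45 to 71 mm, sprung: 5 N per mm, 10 mm travel, no preload, damped; it eases back when let go. The carrier's end plate meets it with the carrier's origin at x = 102 to 142.
- gate (a joint): Orange swing gate across the lane: angle in rad, 0 shut, about 1.5 folded along the rail. It opens only in the feed direction, against a light spring (0.012 N m shut, 0.04 open; 1 to 5 N at the carrier), and swings shut by itself within about 1 s once the carrier's origin is beyond about x = 92 mm in the lane.
- gate_hinge (a point): The gate's upright hinge axis, at half height of the leaf: x = 0, y = 31, z = 33 mm in the lane. The leaf reaches 48 mm from here across the lane, is 4 thick, 23 to 43 mm above the bench; hinge post up to 46. Things 50 mm above the bench or higher pass over it.
- carrier: Loose carrier, two capped vials (red cap, white cap), about 0.3 kg, shaped the same both ways round. Origin at the centre of its underside, x along its length, z up. Grey foot 104 x 56 x 8 mm, white block 80 x 36 up to z = 36, upright white end plates 36 wide and 6 thick with outer faces at x = +-40, up to z = 66; vial caps up to z = 61 at x = +-20.
- post (a point): Point to grip, on the axis of the carrier's square steel lifting post, 14 x 14 mm, blue band on top: 90 mm above the carrier's underside. The post stands in the middle of the carrier and is free from z = 66 to its top at 108; grip either pair of sides from above. Axes as the carrier's.
- end_plate (a point): Point on the outer face of one end plate (the one at +x of the carrier), 40 mm from its origin, 55 mm above its underside. The plate at the other end is alike at -40 mm. A good height to push at: above the gate, level with the stop's pad.
- dropper_bottle: Loose small brown dropper bottle, 33 dia x 64 high, standing on the bench behind the lane; origin at the centre of its underside. Leave it.
- beaker: Loose glass beaker, 56 dia x 70 high, on the robot's side of the lane; origin at the centre of its underside. Leave it.
- white_jar: Loose white plastic jar with blue cap, 56 dia x 68 high, behind the lane's entry; origin at the centre of its underside. Leave it.
Mind the look-alikes: they are no part of the job. Of the things that look like the carrier, the middle-sized one is meant.

How it is judged:
By the outcome, as a careful person would: the job done as asked, in the order asked, and still so for the second after the job is handed in, with the robot touching nothing.
It also fails if it takes over 61 s, if anything falls off the work surface, if the arm or the gripper's body presses on something with over 40 N, if the wrist force passes 120 N, or if a joint passes its speed limit or range.

## Working session

There is one attempt and no reset: what is moved stays moved. The work goes in short steps, Python scripts to look and compute and a tool call to move; the robot and the scene stay as the last step left them, time stands still between calls to the robot, and variables do not carry over. Pictures are saved under pics/ and viewed, at most 10 in all, crops included, and the job is handed in when it is done.

Besides the shell and the picture viewer there is one more tool, called after "Emit:" as name(argument=value, ...), one argument or row to a line, values as JSON. play_rows: Moves the arm, as the interface text tells. Its arguments: {"type":"object","properties":{"dp":{"type":"array","items":{"type":"array","items":{"type":"number"}}},"turn":{"type":"array","items":{"type":"array","items":{"type":"number"}}},"grip":{"type":"array","items":{"type":"number"}},"grip_force":{"type":"number"}},"required":["dp","turn","grip"]}

```bash
mkdir -p pics; cat > h.py <<'E'
from bench import *
import numpy as np, cv2
def snap(cam,name):
    c=capture(cam); cv2.imwrite('pics/'+name,c['pixels'][:,:,::-1]); 
    np.save('pics/'+cam+'.npy',c,allow_pickle=True); return c
def load(cam): return np.load('pics/'+cam+'.npy',allow_pickle=True).item()
def KD(c):
    f=192/np.tan(np.radians(c['vfov'])/2)
    return np.array([[f,0,c['cx']],[0,f,c['cy']],[0,0,1.]]),np.array([c['k1'],0,0,0.])
def proj(c,P):
    K,d=KD(c); return cv2.projectPoints(np.array(P,float).reshape(-1,1,3),cv2.Rodrigues(np.array(c['R']))[0],np.array(c['t'],float),K,d)[0][:,0]
def atz(c,uv,z):
    K,d=KD(c); p=cv2.undistortPoints(np.array(uv,float).reshape(-1,1,2),K,d)[:,0]
    R=np.array(c['R']);o=-R.T@np.array(c['t']); r=np.c_[p,np.ones(len(p))]@R
    return o+r*((np.broadcast_to(z,len(p))-o[2])/r[:,2])[:,None]
E
python3 - <<'E'
from h import *
a=snap('scene','s0.png');b=snap('top','t0.png')
for n in('s0','t0'): 
    i=cv2.imread(f'pics/{n}.png'); cv2.imwrite(f'pics/{n}b.png',cv2.resize(i,(800,600),interpolation=cv2.INTER_CUBIC))
for c in(a,b): print(c['vfov'],c['k1'],-np.array(c['R']).T@c['t'])
print(get_obs())
E
```

```text
44.622297876464124 -0.14221068731807945 [ 0.06028698 -0.70360235  0.56416503]
47.92706297212897 -0.0819470914736159 [5.04246263e-01 7.16593026e-04 1.16715352e+00]
{'clock': 0.1, 'qpos': array([ 1.17101324e+00,  3.20228664e-01,  1.56553549e+00,  1.06556619e-05,
        1.25743651e+00, -1.99963436e-02]), 'qvel': array([-0.0008588 , -0.00291441, -0.00341223,  0.00017059,  0.00093115,
       -0.00087111]), 'tau': array([ 2.00679504e-03, -4.16413593e+01, -2.34706217e+01,  2.21586838e-04,
        4.77157038e-03,  5.55938144e-06]), 'tcp_pos': array([0.2129758 , 0.53359531, 0.20337435]), 'tcp_rot': array([-5.92928548e-01, -3.08477987e+00,  2.46682341e-03]), 'contact_force': array([0.42336067, 0.06734478, 0.40428348]), 'torque': array([-0.00235636,  0.03517159,  0.02194296]), 'finger_force': 0.0, 'finger_gap': 0.9964751883882481}
```

View pics/s0b.png

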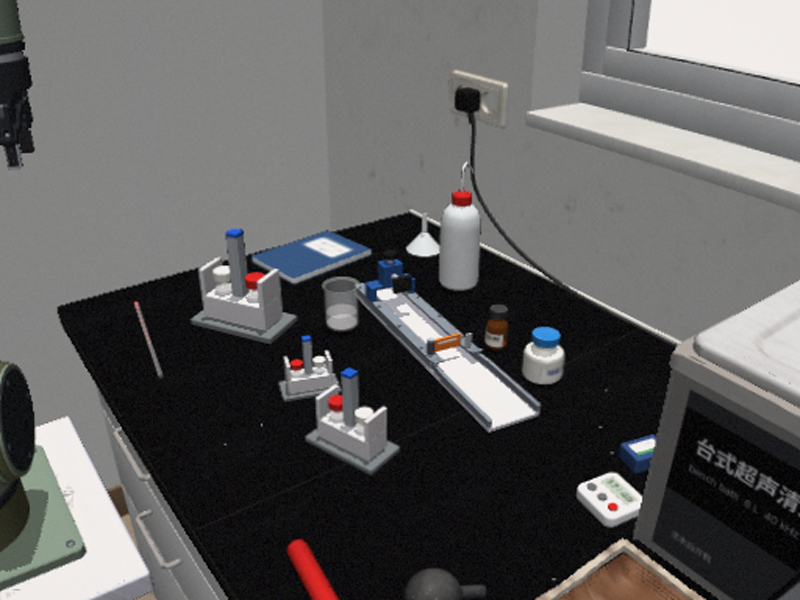

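View pics/t0b.png

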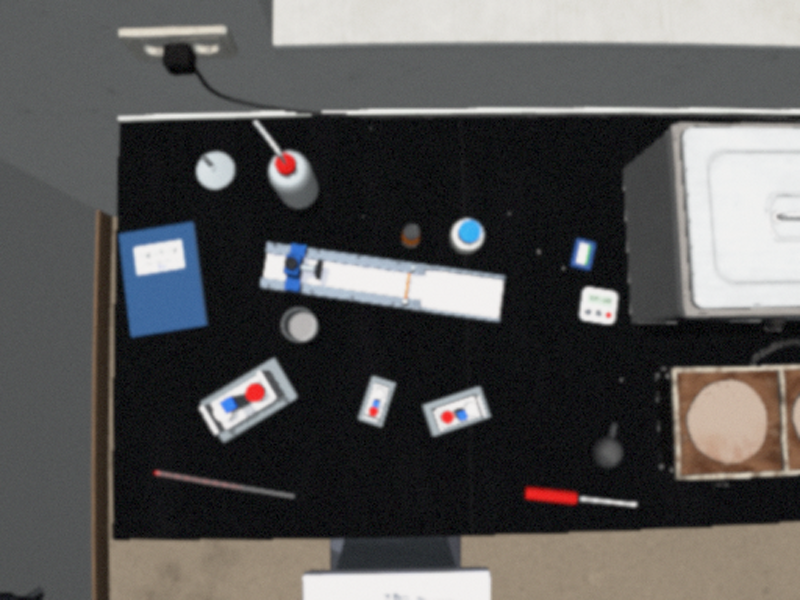

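```bash
python3 - <<'E'
from h import *
t=cv2.imread('pics/t0.png');s=cv2.imread('pics/s0.png')
def crop(i,x0,y0,x1,y1,k): return cv2.resize(i[y0:y1,x0:x1],None,fx=k,fy=k,interpolation=cv2.INTER_CUBIC)
o=np.zeros((600,800,3),np.uint8)
a=crop(t,160,148,330,213,4.7);o[:a.shape[0],:a.shape[1]]=a
b=crop(t,265,243,320,283,7);o[310:310+b.shape[0],:b.shape[1]]=b
d=crop(s,190,228,260,302,3.8);o[310:310+d.shape[0],400:400+d.shape[1]]=d
cv2.imwrite('pics/comp.png',o)
# foot outlines of three candidates, top
c=load('top');g=c['pixels'].max(2)
m=(cv2.GaussianBlur(g,(3,3),0)>60).astype(np.uint8)
n,L,st,ce=cv2.connectedComponentsWithStats(m)
for k in range(1,n):
    if 200<st[k,4]<8000:
        r=cv2.minAreaRect(np.argwhere(L==k)[:,::-1].astype(np.float32))
        p=atz(c,cv2.boxPoints(r),.008); e=[np.linalg.norm(p[i]-p[i+1])*1e3 for i in(0,1)]
        d=p[1]-p[0] if e[0]>e[1] else p[2]-p[1]
        print(np.round(ce[k]),np.round(e),np.round(p.mean(0),4),np.degrees(np.arctan2(d[1],d[0])))
E
```

```text
[137. 109.] [73. 71.] [0.8523 0.3064 0.008 ] -91.523432643018
[299. 150.] [65. 64.] [ 0.7274 -0.1361  0.008 ] -45.80941265530915
[373. 162.] [57. 42.] [ 0.6906 -0.3394  0.008 ] -15.09250733004919
[245. 180.] [ 91. 428.] [0.6495 0.0129 0.008 ] -99.39346181936824
[383. 195.] [67. 72.] [ 0.5995 -0.3628  0.008 ] -100.35569753770741
[191. 208.] [61. 65.] [0.5744 0.1577 0.008 ] -135.78086673577909
[158. 256.] [163.  86.] [0.4471 0.2481 0.008 ] -59.971061819010586
[470. 269.] [247. 204.] [ 0.3911 -0.5999  0.008 ] -89.3692843767163
[241. 256.] [84. 48.] [0.4433 0.026  0.008 ] -19.437347188559045
[292. 263.] [111.  62.] [ 0.4233 -0.1096  0.008 ] -72.92112883198635
[141. 309.] [ 13. 245.] [0.3071 0.2889 0.008 ] -99.66068332821808
[365. 318.] [ 28. 200.] [ 0.269  -0.3197  0.008 ] -97.51409935572086
```

View pics/comp.png

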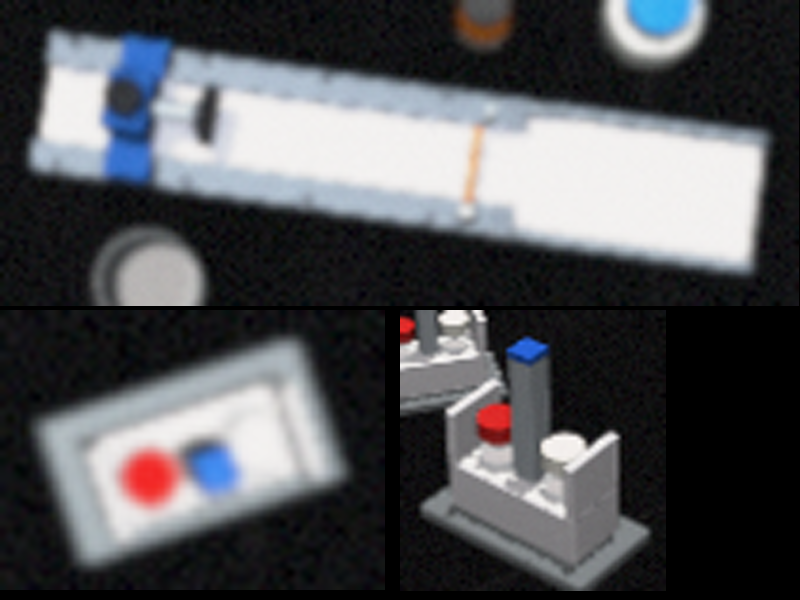

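```bash
python3 - <<'E'
from h import *
from scipy.optimize import least_squares
t=load('top');s=load('scene')
nat=lambda p,k,x0,y0:(np.array(p,float)+.5)/k-.5+[x0,y0]
def fit(obs,x0):
    def f(q):
        r=[]
        for c,uv,P in obs:
            co,si=np.cos(q[2]),np.sin(q[2]);P=np.array(P,float)
            W=np.c_[q[0]+co*P[:,0]-si*P[:,1],q[1]+si*P[:,0]+co*P[:,1],P[:,2]]
            r.append((proj(c,W)-uv).ravel())
        return np.concatenate(r)
    r=least_squares(f,x0,loss='soft_l1'); print(np.round(r.x,4),np.degrees(r.x[2]),np.round(r.fun.reshape(-1,2),1).tolist()); return r.x
lane=nat([(752,270),(768,133),(50,32),(32,170),(467,213),(478,126),(470,205)],4.7,160,148)
# feed ~ +y, lane y = -x world
L=fit([(t,lane,[(-.165,.039,.018),(-.165,-.039,.018),(.25,-.039,.021),(.25,.039,.021),(0,.031,.046),(0,-.016,.043),(0,.028,.043)])],[.63,0,1.4])
b=np.array([(35,418),(300,337),(350,475),(88,568),(215,467)])-[0,310]
uv=nat(b,7,265,243)
# order: image left = +y world. axis carrier x along image left-> red side
M=[(.052,-.028,.008),(-.052,-.028,.008),(-.052,.028,.008),(.052,.028,.008),(0,0,.108)]
sb=nat([(529-400,350-310)],3.8,190,228)
C=fit([(t,uv,M),(s,sb,[(0,0,.108)])],[.42,-.11,1.9])
sf=nat(np.array([(420,508),(585,590),(650,535)])-[400,310],3.8,190,228)
C=fit([(s,np.r_[sb,sf],[(0,0,.108),(.052,.028,.008),(-.052,.028,.008),(-.052,-.028,.008)])],C)
d=np.array([np.cos(L[2]),np.sin(L[2])]);print('entry',L[:2]-.095*d,'stop',L[:2]+.142*d)
a=snap('top','x.png')
for n,p,z in(('beaker',(299,325),.07),('jar',(470,232),.068),('bot',(411,232),.064)):
    print(n,atz(t,nat([p],1.5625,0,0),z))
o=get_obs();print(cv2.Rodrigues(o['tcp_rot'])[0])
E
```

```text
[ 0.6403 -0.0303  1.4147] 81.05374900537977 [[0.0, -0.3], [0.1, 0.2], [0.2, 0.5], [-0.5, -0.4], [0.2, -0.6], [0.2, 0.4], [-0.3, 0.1]]
[ 0.4239 -0.1105  1.8713] 107.21662110479251 [[0.7, 0.7], [-0.3, -0.1], [-0.7, 0.2], [-0.2, -0.6], [0.8, 0.3], [0.1, -0.7]]
[ 0.4223 -0.1128  1.8775] 107.57328438464006 [[0.0, 0.1], [-0.2, 0.0], [-0.6, 0.5], [1.0, -1.0]]
entry [ 0.62548467 -0.12412915] stop [0.66234003 0.10998766]
beaker [[0.57106399 0.14876523 0.07      ]]
jar [[ 0.72015218 -0.13460396  0.068     ]]
bot [[ 0.72250804 -0.03699629  0.064     ]]
[[-9.28728687e-01  3.70759696e-01 -5.23780373e-04]
 [ 3.70760064e-01  9.28727865e-01 -1.23569515e-03]
 [ 2.83034708e-05 -1.34182238e-03 -9.99999099e-01]]
```

Carrier candidates (top picture): large at (248,400), small at (377,401) and middle at (456,411). The middle one's foot measures about 104 x 56 mm, so it fits. The crop confirms this, with red and white caps and a blue-banded post. I'll move over it now.

Emit:
play_rows(
  dp=[
    [210,-645,0],
    [210,-645,0],
    [210,-645,0],
    [210,-645,0],
    [210,-645,0],
    [210,-645,0],
    [210,-645,0],
    [210,-645,0],
    [210,-645,0],
    [210,-645,0],
    [210,-645,0],
    [210,-645,0],
    [210,-645,0],
    [210,-645,0],
    [210,-645,0],
    [210,-645,0],
    [210,-645,0],
    [210,-645,0],
    [210,-645,0],
    [210,-645,0],
  ],
  turn=[
    [0,0,-0.888],
    [0,0,-0.888],
    [0,0,-0.888],
    [0,0,-0.888],
    [0,0,-0.888],
    [0,0,-0.888],
    [0,0,-0.888],
    [0,0,-0.888],
    [0,0,-0.888],
    [0,0,-0.888],
    [0,0,-0.888],
    [0,0,-0.888],
    [0,0,-0.888],
    [0,0,-0.888],
    [0,0,-0.888],
    [0,0,-0.888],
    [0,0,-0.888],
    [0,0,-0.888],
    [0,0,-0.888],
    [0,0,-0.888],
  ],
  grip=[1,1,1,1,1,1,1,1,1,1,1,1,1,1,1,1,1,1,1,1],
  grip_force=40,
)

```text
clock: 1.82
tcp_pos: [0.4225, -0.1099, 0.2039]
tcp_rot: [-1.859, -2.531, -0.0]
contact_force: [-0.6, 0.3, -1.0]
finger_gap: 1.005
finger_force: 0.0
```

Emit:
play_rows(
  dp=[
    [0,-1,-30],
    [0,-1,-60],
    [0,-1,-90],
    [0,-1,-115],
    [0,-1,-131],
    [0,-1,-131],
    [0,-1,-131],
    [0,-1,-131],
    [0,-1,-131],
    [0,-1,-131],
    [0,-1,-131],
    [0,-1,-131],
    [0,-1,-131],
    [0,-1,-131],
    [0,-1,-131],
    [0,-1,-131],
  ],
  turn=[
    [0,0,0],
    [0,0,0],
    [0,0,0],
    [0,0,0],
    [0,0,0],
    [0,0,0],
    [0,0,0],
    [0,0,0],
    [0,0,0],
    [0,0,0],
    [0,0,0],
    [0,0,0],
    [0,0,0],
    [0,0,0],
    [0,0,0],
    [0,0,0],
  ],
  grip=[1,1,1,1,1,1,0,-0.3,-0.5,-1,-1,-1,-1,-1,-1,-1],
  grip_force=40,
)

```text
clock: 3.15
tcp_pos: [0.4242, -0.112, 0.0738]
tcp_rot: [1.86, 2.529, 0.002]
contact_force: [2.3, 1.6, 6.1]
finger_gap: 0.139
finger_force: 39.4
```

Emit:
play_rows(
  dp=[
    [0,0,5],
    [0,0,20],
    [0,0,40],
    [0,0,60],
    [0,0,60],
    [0,0,60],
  ],
  turn=[
    [0,0,0],
    [0,0,0],
    [0,0,0],
    [0,0,0],
    [0,0,0],
    [0,0,0],
  ],
  grip=[-1,-1,-1,-1,-1,-1],
)

```text
clock: 3.65
tcp_pos: [0.423, -0.1122, 0.133]
tcp_rot: [1.86, 2.531, -0.0]
contact_force: [-0.5, 1.4, -3.0]
finger_gap: 0.144
finger_force: 39.3
```

```bash
python3 - <<'E'
from h import *
c=snap('scene','s1.png');i=cv2.imread('pics/s1.png')
x,y=np.clip(proj(c,[[.424,-.112,.1]])[0].astype(int)-[70,60],0,None);print(x,y)
cv2.imwrite('pics/s1c.png',cv2.resize(i[y:y+120,x:x+150],None,fx=5,fy=5,interpolation=cv2.INTER_CUBIC))
o=get_obs();print(o['contact_force'],o['torque'],o['tcp_pos'])
E
```

```text
154 181
[-0.54504344  0.28574915 -2.53604031] [ 0.06614908  0.06608357 -0.01131998] [ 0.42205256 -0.1118141   0.13212051]
```

View pics/s1c.png

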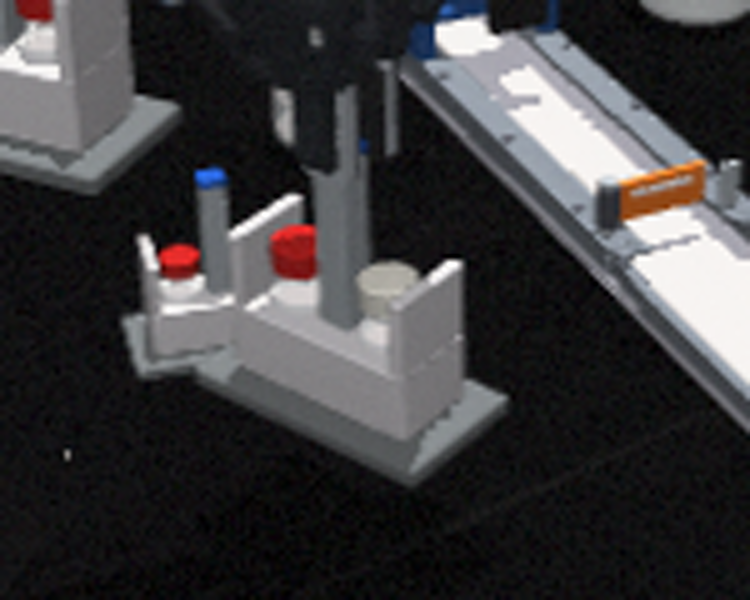

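Emit:
play_rows(
  dp=[
    [25,-1,5],
    [55,-3,10],
    [90,-6,10],
    [125,-8,10],
    [160,-10,10],
    [185,-12,10],
    [202,-13,10],
    [202,-13,10],
    [202,-13,10],
    [202,-13,10],
  ],
  turn=[
    [0,0,-0.08],
    [0,0,-0.16],
    [0,0,-0.24],
    [0,0,-0.32],
    [0,0,-0.4],
    [0,0,-0.46],
    [0,0,-0.46],
    [0,0,-0.46],
    [0,0,-0.46],
    [0,0,-0.46],
  ],
  grip=[-1,-1,-1,-1,-1,-1,-1,-1,-1,-1],
)

```text
clock: 4.53
tcp_pos: [0.6233, -0.1247, 0.1409]
tcp_rot: [-2.386, -2.038, 0.005]
contact_force: [0.7, -0.8, -2.4]
finger_gap: 0.146
finger_force: 39.3
```

```bash
python3 - <<'E'
from h import *
o=get_obs();p=o['tcp_pos'];R=cv2.Rodrigues(o['tcp_rot'])[0]
print(p,np.degrees(np.arctan2(R[1,1],R[0,1])),R[:,2],o['contact_force'])
d=np.array([np.cos(1.4147),np.sin(1.4147)]);n=np.array([-d[1],d[0]]);q=p[:2]-[.6403,-.0303];print('lane xy',q@d*1e3,q@n*1e3)
s=snap('scene','s2.png');t=snap('top','t2.png')
# overlay: lane model and predicted carrier foot
def W(L):L=np.array(L,float);return np.c_[[.6403,-.0303]+L[:,:1]*d+L[:,1:2]*n,L[:,2]]
out=[]
for c,nm,k0,k1 in((s,'s2',.0,0),(t,'t2',0,0)):
    i=cv2.imread(f'pics/{nm}.png');k=5
    x0,y0=(proj(c,W([[-.09,0,.05]]))[0].astype(int)-[40,55]);x0,y0=max(x0,0),max(y0,0)
    g=cv2.resize(i[y0:y0+110,x0:x0+80],None,fx=k,fy=k,interpolation=cv2.INTER_CUBIC)
    for L in([(-.165,.039,.018),(-.165,-.039,.018),(-.028,-.039,.018),(-.028,.039,.018)],):
        uv=((proj(c,W(L))-[x0,y0]+.5)*k-.5).astype(int);cv2.polylines(g,[uv],True,(0,255,0),1)
    out.append(g)
cv2.imwrite('pics/p2.png',np.hstack(out))
E
```

```text
[ 0.62329305 -0.12468366  0.14094747] -8.990910992768967 [-4.93612824e-03  9.12795394e-04 -9.99987401e-01] [ 0.73845424 -0.81731794 -2.44408913]
lane xy -95.88006730747064 2.1269892274755517
```

View pics/p2.png

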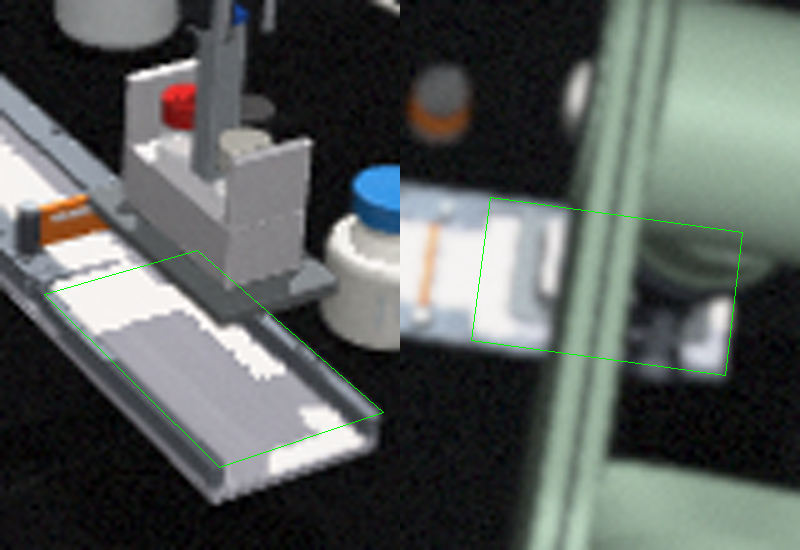

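Emit:
play_rows(
  dp=[
    [2,0.5,-5],
    [2,0.5,-20],
    [2,0.5,-35],
    [2,0.5,-45],
    [2,0.5,-52],
    [2,0.5,-52],
    [2,0.5,-52],
  ],
  turn=[
    [0,0,0],
    [0,0,0],
    [0,0,0],
    [0,0,0],
    [0,0,0],
    [0,0,0],
    [0,0,0],
  ],
  grip=[-1,-1,-1,-1,-1,-1,-1],
)

```text
clock: 5.22
tcp_pos: [0.6271, -0.1244, 0.0911]
tcp_rot: [-2.389, -2.04, 0.0]
contact_force: [-0.1, -0.0, -3.0]
finger_gap: 0.143
finger_force: 39.3
```

```bash
cat >> h.py <<'E'
d=np.array([np.cos(1.4147),np.sin(1.4147)]);n=np.array([-d[1],d[0]])
def st():
    o=get_obs();p=o['tcp_pos'];q=p[:2]-[.6403,-.0303];f=o['contact_force'];R=cv2.Rodrigues(o['tcp_rot'])[0]
    print('t',o['clock'],'lane mm',np.round([q@d*1e3,q@n*1e3,p[2]*1e3],1),'F lane',np.round([f[:2]@d,f[:2]@n,f[2]],1),'tilt',np.round(R[:2,2],4),'yaw',np.degrees(np.arctan2(R[1,1],R[0,1])),o['finger_gap'])
E
python3 -c "
from h import *
st()"
```

```text
t 5.2167 lane mm [-95.   -1.6  91.1] F lane [-0.   0.1 -3. ] tilt [-0.  0.] yaw -8.996021129466405 0.1431455151177059
```

Emit:
play_rows(
  dp=[
    [-1.5,0,-3],
    [-1.5,0,-7],
    [-1.5,0,-10],
    [-1.5,0,-11],
    [-1.5,0,-11.5],
    [-1.5,0,-11.5],
  ],
  turn=[
    [0,0,0],
    [0,0,0],
    [0,0,0],
    [0,0,0],
    [0,0,0],
    [0,0,0],
  ],
  grip=[-1,-1,-1,-1,-1,-1],
)

```text
clock: 5.72
tcp_pos: [0.6258, -0.1245, 0.0799]
tcp_rot: [2.389, 2.04, 0.001]
contact_force: [0.8, 0.0, -2.1]
finger_gap: 0.144
finger_force: 39.5
```

```bash
python3 -c "
from h import *
st()"
```

```text
t 5.7167 lane mm [-95.3  -0.4  79.9] F lane [ 0.1 -0.8 -2.1] tilt [ 0.0005 -0.    ] yaw -8.995005465911419 0.14401839259834165
```

Emit:
play_rows(
  dp=[
    [0,0,-0.7],
    [0,0,-1],
    [0,0,-1],
    [0,0,-1],
    [0,0,-1],
    [0,0,-1],
    [0,0,-1],
    [0,0,-1],
  ],
  turn=[
    [0,0,0],
    [0,0,0],
    [0,0,0],
    [0,0,0],
    [0,0,0],
    [0,0,0],
    [0,0,0],
    [0,0,0],
  ],
  grip=[-1,-1,-1,-0.5,-0.2,0,0,0],
)

```text
clock: 6.38
tcp_pos: [0.6256, -0.1245, 0.0785]
tcp_rot: [-2.389, -2.04, 0.0]
contact_force: [-0.1, -0.3, -0.8]
finger_gap: 0.499
finger_force: 0.0
```

```bash
python3 -c "
from h import *
st()"
```

```text
t 6.3833 lane mm [-95.3  -0.1  78.5] F lane [-0.3  0.  -0.8] tilt [-0.0002 -0.    ] yaw -8.994319435567485 0.4988523300917688
```

Emit:
play_rows(
  dp=[
    [0,0,20],
    [0,0,45],
    [0,0,65],
    [-1,-8,65],
    [-6,-40,65],
    [-13,-80,65],
    [-13,-80,65],
    [-13,-80,40],
    [-13,-80,10],
    [-13,-80,-10],
    [-13,-80,-21],
    [-13,-80,-21],
    [-13,-80,-21],
  ],
  turn=[
    [0,0,0],
    [0,0,0],
    [0,0,0],
    [0,0,0],
    [0,0,0],
    [0,0,0],
    [0,0,0],
    [0,0,0],
    [0,0,0],
    [0,0,0],
    [0,0,0],
    [0,0,0],
    [0,0,0],
  ],
  grip=[0,0,0,0,-1,-1,-1,-1,-1,-1,-1,-1,-1],
)

```text
clock: 7.47
tcp_pos: [0.6126, -0.2046, 0.0573]
tcp_rot: [-2.388, -2.04, 0.001]
contact_force: [0.2, 0.9, 0.8]
finger_gap: -0.001
finger_force: 0.0
```

```bash
python3 - <<'E'
from h import *
st();s=snap('scene','s3.png')
i=cv2.imread('pics/s3.png')
x,y=proj(s,[[*(np.array([.6403,-.0303])-.06*d),.06]])[0].astype(int)-[70,60]
cv2.imwrite('pics/s3c.png',cv2.resize(i[y:y+120,x:x+150],None,fx=5,fy=5,interpolation=cv2.INTER_CUBIC))
E
```

```text
t 7.4667 lane mm [-176.5    0.2   57.3] F lane [ 0.9 -0.1  0.8] tilt [-0.0006  0.0001] yaw -8.999489786939078 -0.0008563631367857134
```

View pics/s3c.png

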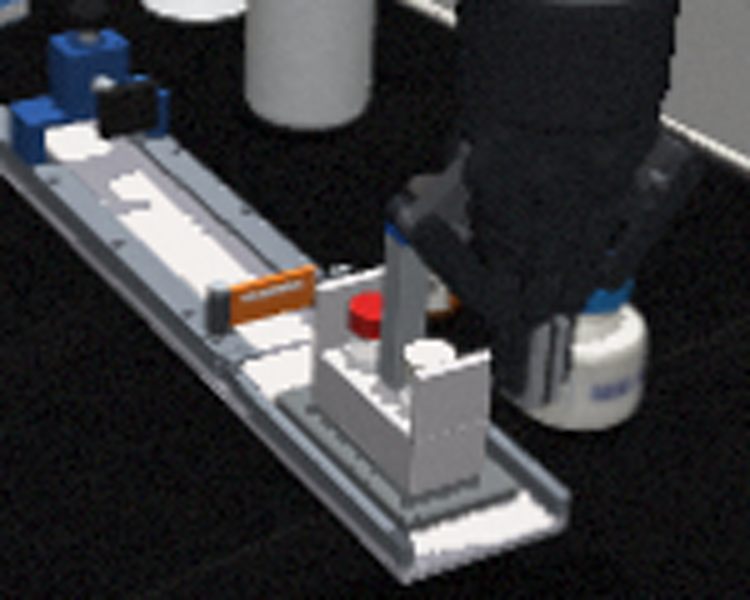

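Emit:
play_rows(
  dp=[
    [1.2,8,0],
    [2.5,16,0],
    [3.5,22,0],
    [4.2,27,0],
    [5,32,0],
    [5.7,36,0],
    [6.3,40,0],
    [6.3,40,0],
  ],
  turn=[
    [0,0,0],
    [0,0,0],
    [0,0,0],
    [0,0,0],
    [0,0,0],
    [0,0,0],
    [0,0,0],
    [0,0,0],
  ],
  grip=[-1,-1,-1,-1,-1,-1,-1,-1],
)

```text
clock: 8.18
tcp_pos: [0.6191, -0.1636, 0.0577]
tcp_rot: [-2.388, -2.041, -0.0]
contact_force: [-0.4, -0.0, 0.9]
finger_gap: 0.002
finger_force: 0.0
```

```bash
python3 -c "
from h import *
st()"
```

```text
t 8.1833 lane mm [-135.     0.2   57.7] F lane [-0.1  0.4  0.9] tilt [0.0001 0.0002] yaw -8.955618675131813 0.001707625551872184
```

Emit:
play_rows(
  dp=[
    [0.9,6,0],
    [1.9,12,0],
    [2.8,18,0],
    [3.8,24,0],
    [4.7,30,0],
    [5.7,36,0],
    [6.6,42,0],
    [7.6,48,0],
    [8.5,54,0],
    [9.4,60,0],
    [10.4,66,0],
    [11.3,72,0],
  ],
  turn=[
    [0,0,0],
    [0,0,0],
    [0,0,0],
    [0,0,0],
    [0,0,0],
    [0,0,0],
    [0,0,0],
    [0,0,0],
    [0,0,0],
    [0,0,0],
    [0,0,0],
    [0,0,0],
  ],
  grip=[-1,-1,-1,-1,-1,-1,-1,-1,-1,-1,-1,-1],
)

```text
clock: 9.18
tcp_pos: [0.6303, -0.0919, 0.0576]
tcp_rot: [-2.389, -2.04, 0.0]
contact_force: [0.7, -1.0, 0.0]
finger_gap: -0.003
finger_force: 0.8
```

```bash
python3 - <<'E'
from h import *
st();s=snap('scene','s4.png')
i=cv2.imread('pics/s4.png')
x,y=proj(s,[[*(np.array([.6403,-.0303])-.03*d),.06]])[0].astype(int)-[70,60]
cv2.imwrite('pics/s4c.png',cv2.resize(i[y:y+120,x:x+150],None,fx=5,fy=5,interpolation=cv2.INTER_CUBIC))
E
```

```text
t 9.1833 lane mm [-62.4   0.3  57.6] F lane [-0.9 -0.8  0. ] tilt [-0.  0.] yaw -8.995314903300821 -0.0027727407905017093
```

View pics/s4c.png

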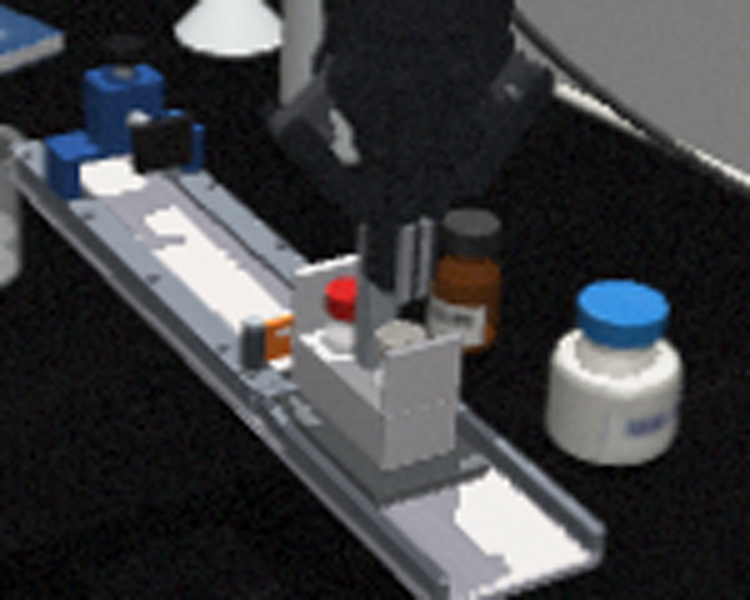

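```bash
python3 - <<'E'
from h import *
o=np.array([.6403,-.0303])
s=load('scene')
def L(x,y,z):return [*(o+x*d+y*n),z]
x,y=proj(s,[L(-.03,0,.06)])[0].astype(int)-[70,60]
f=lambda P:np.round((proj(s,P)-[x,y]+.5)*5-.5).astype(int).tolist()
print('tcp',f([[.6303,-.0919,.0576]]),'tcp+20',f([[.6303,-.0919,.0776]]))
print('lane end',f([L(-.165,.039,0),L(-.165,-.039,0)]))
for c in(-.011,-.03,-.05): print(c,'plate top corners',f([L(c-.04,.018,.072),L(c-.04,-.018,.072)]),'post',f([L(c,0,.114)]),'foot',f([L(c-.052,.028,.006),L(c-.052,-.028,.006)]))
E
```

```text
tcp [[394, 346]] tcp+20 [[396, 305]]
lane end [[441, 619], [604, 564]]
-0.011 plate top corners [[345, 314], [418, 294]] post [[336, 175]] foot [[332, 467], [443, 434]]
-0.03 plate top corners [[369, 335], [443, 315]] post [[360, 194]] foot [[355, 490], [468, 456]]
-0.05 plate top corners [[395, 358], [470, 337]] post [[386, 214]] foot [[381, 515], [494, 479]]
```

```bash
python3 - <<'E'
from h import *
o=np.array([.6403,-.0303])
s=load('scene')
def L(x,y,z):return [*(o+x*d+y*n),z]
out=[]
for nm,T,c in(('s3',[.6126,-.2046,.0573],-.095),('s4',[.6303,-.0919,.0576],-.046)):
    i=cv2.imread(f'pics/{nm}.png');k=8
    x,y=proj(s,[L(c-.03,0,.06)])[0].astype(int)-[25,40]
    g=cv2.resize(i[y:y+70,x:x+50],None,fx=k,fy=k,interpolation=cv2.INTER_CUBIC)
    f=lambda P:((proj(s,P)-[x,y]+.5)*k-.5).astype(int)
    cv2.drawMarker(g,f([T])[0].tolist(),(0,255,0),0,14,1)
    cv2.polylines(g,[f([L(c+a*.052,b*.028,.006) for a,b in((-1,-1),(-1,1),(1,1),(1,-1))])],True,(0,255,255),1)
    cv2.polylines(g,[f([L(c-.04,b*.018,z) for b,z in((-1,.042),(-1,.072),(1,.072),(1,.042))])],True,(255,0,255),1)
    out.append(g)
cv2.imwrite('pics/p5.png',np.hstack(out))
E
```

```text
(no output)
```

View pics/p5.png

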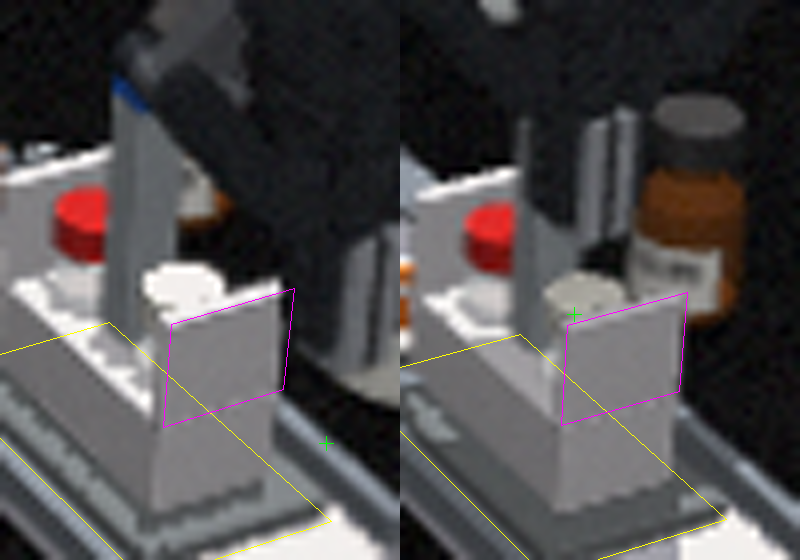

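The picture shows the shut fingertips about 20 mm higher than the TCP reading says. They passed over the plate and are pushing the post at about z = 77 mm. The carrier has slid cleanly to x ≈ -45 mm. I'll back off, drop behind the end plate and check.

Emit:
play_rows(
  dp=[
    [-0.3,-2,10],
    [-0.3,-2,35],
    [-0.3,-2,35],
    [-5,-33,35],
    [-11,-69,35],
    [-11,-69,35],
    [-11,-69,15],
    [-11,-69,-5],
    [-11,-69,-17],
    [-11,-69,-17],
    [-11,-69,-17],
  ],
  turn=[
    [0,0,0],
    [0,0,0],
    [0,0,0],
    [0,0,0],
    [0,0,0],
    [0,0,0],
    [0,0,0],
    [0,0,0],
    [0,0,0],
    [0,0,0],
    [0,0,0],
  ],
  grip=[-1,-1,-1,-1,-1,-1,-1,-1,-1,-1,-1],
)

```text
clock: 10.15
tcp_pos: [0.6191, -0.1612, 0.0403]
tcp_rot: [-2.388, -2.04, 0.001]
contact_force: [0.3, 0.1, 0.6]
finger_gap: -0.004
finger_force: 0.0
```

```bash
python3 - <<'E'
from h import *
st();c0=snap('scene','s6.png');o=np.array([.6403,-.0303]);T=get_obs()['tcp_pos']
def L(x,y,z):return [*(o+x*d+y*n),z]
i=cv2.imread('pics/s6.png');k=7;c=-.044
x,y=proj(c0,[L(-.07,0,.06)])[0].astype(int)-[50,45]
g=cv2.resize(i[y:y+85,x:x+114],None,fx=k,fy=k,interpolation=cv2.INTER_CUBIC)
f=lambda P:((proj(c0,P)-[x,y]+.5)*k-.5).astype(int)
for z,col in((0,(0,255,0)),(.02,(255,255,0))): cv2.drawMarker(g,f([T+[0,0,z]])[0].tolist(),col,0,14,1)
cv2.polylines(g,[f([L(c-.04,b*.018,z) for b,z in((-1,.042),(-1,.072),(1,.072),(1,.042))])],True,(255,0,255),1)
cv2.imwrite('pics/p6.png',g)
E
```

```text
t 10.15 lane mm [-132.6    0.6   40.3] F lane [ 0.1 -0.3  0.6] tilt [-0.001   0.0005] yaw -8.994585237240262 -0.004372762250198928
```

View pics/p6.png

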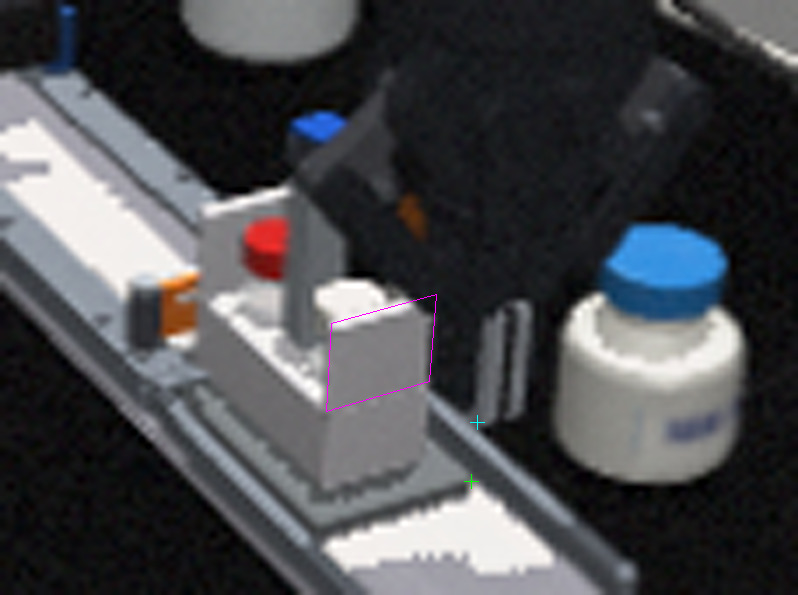

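Confirmed: the true tip is about 20 mm above the reading (the cyan marker, near (480,422)), so z ≈ 60 mm and clear of the jar. It's behind the plate, so I'll push now.

Emit:
play_rows(
  dp=[
    [1.3,8,-3],
    [2.5,16,-3],
    [3.8,24,-3],
    [4.7,30,-3],
    [5.5,35,-3],
    [6.3,40,-3],
    [7.1,45,-3],
    [7.9,50,-3],
    [8.7,55,-3],
    [9.4,60,-3],
    [10.2,65,-3],
    [11,70,-3],
  ],
  turn=[
    [0,0,0],
    [0,0,0],
    [0,0,0],
    [0,0,0],
    [0,0,0],
    [0,0,0],
    [0,0,0],
    [0,0,0],
    [0,0,0],
    [0,0,0],
    [0,0,0],
    [0,0,0],
  ],
  grip=[-1,-1,-1,-1,-1,-1,-1,-1,-1,-1,-1,-1],
)

```text
clock: 11.2
tcp_pos: [0.6305, -0.0915, 0.0379]
tcp_rot: [2.388, 2.04, 0.0]
contact_force: [-0.1, -5.4, 2.3]
finger_gap: 0.002
finger_force: 2.2
```

```bash
python3 - <<'E'
from h import *
st();c0=snap('scene','s7.png');o=np.array([.6403,-.0303])
def L(x,y,z):return [*(o+x*d+y*n),z]
i=cv2.imread('pics/s7.png');k=7
x,y=proj(c0,[L(-.02,0,.06)])[0].astype(int)-[60,45]
cv2.imwrite('pics/p7.png',cv2.resize(i[y:y+85,x:x+114],None,fx=k,fy=k,interpolation=cv2.INTER_CUBIC))
E
```

```text
t 11.2 lane mm [-62.    0.2  37.9] F lane [-5.4 -0.8  2.3] tilt [ 0.0006 -0.0005] yaw -9.011194085794992 0.0020025989235618337
```

View pics/p7.png

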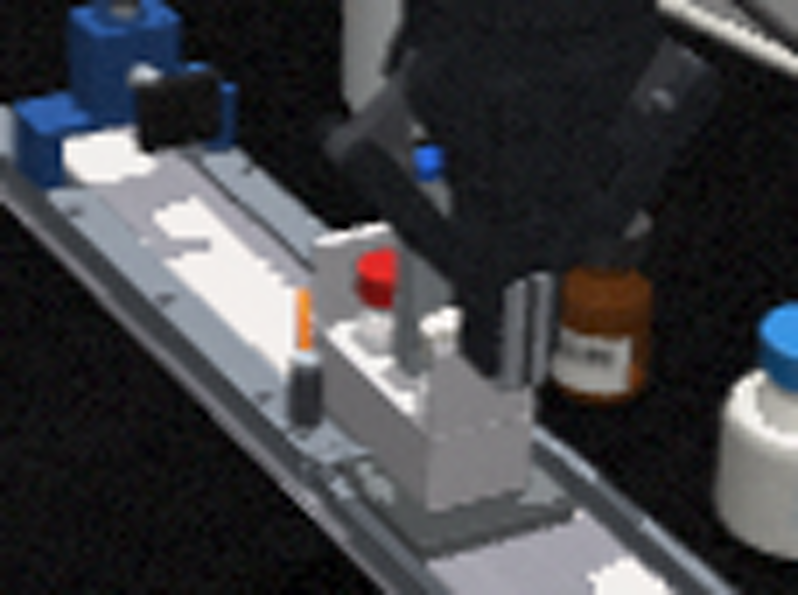

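The gate is being pushed open and the carrier is entering the lips, with about 5 N on the tool. I'll continue in steps.

Emit:
play_rows(
  dp=[
    [0.8,5,0],
    [1.6,10,0],
    [2.4,15,0],
    [3.1,20,0],
    [3.9,25,0],
    [4.7,30,0],
    [5.5,35,0],
    [6.3,40,0],
  ],
  turn=[
    [0,0,0],
    [0,0,0],
    [0,0,0],
    [0,0,0],
    [0,0,0],
    [0,0,0],
    [0,0,0],
    [0,0,0],
  ],
  grip=[-1,-1,-1,-1,-1,-1,-1,-1],
)

```text
clock: 11.92
tcp_pos: [0.6367, -0.0508, 0.0376]
tcp_rot: [2.389, 2.04, 0.0]
contact_force: [-0.7, -3.5, 3.4]
finger_gap: 0.002
finger_force: 1.9
```

```bash
cat >> h.py <<'E'
def L(x,y,z):return [*(np.array([.6403,-.0303])+x*d+y*n),z]
def look():
    c=capture('scene');p=cv2.cvtColor(c['pixels'],cv2.COLOR_RGB2HSV);H,S,V=cv2.split(p)
    x,y=proj(c,[L(.05,0,.06)])[0].astype(int);m=np.zeros_like(H);m[y-70:y+60,max(x-70,0):x+70]=1
    def cen(k):
        nn,lb,stt,ce=cv2.connectedComponentsWithStats((k*m).astype(np.uint8))
        return [(np.round(ce[j],1).tolist(),int(stt[j,4]),stt[j,:4].tolist()) for j in np.argsort(-stt[1:,4])[:2]+1 if stt[j,4]>5]
    red=cen(((H<5)|(H>174))&(S>150)&(V>80));print('red',red)
    print('orange',cen((H>=8)&(H<=18)&(S>190)&(V>140)))
    for r in red[:1]:
        P=atz(c,[r[0]],.062)[0];q=P[:2]-[.6403,-.0303];print('cap lane xy',q@d*1e3,q@n*1e3)
    return c
E
python3 - <<'E'
from h import *
st();look()
E
```

```text
t 11.9167 lane mm [-20.9   0.4  37.6] F lane [-3.5  0.2  3.4] tilt [0.0001 0.0001] yaw -8.991481767373935 0.0023934252206224238
red [([276.2, 197.4], 35, [274, 194, 5, 8])]
orange [([272.2, 211.8], 11, [271, 208, 4, 8])]
cap lane xy 49.137005631970645 2.615470345932406
```

Emit:
play_rows(
  dp=[
    [0.8,5,0],
    [1.6,10,0],
    [2.4,15,0],
    [3.1,20,0],
    [3.9,25,0],
    [4.7,30,0],
    [5.5,35,0],
    [6.3,40,0],
    [7.1,45,0],
    [7.9,50,0],
  ],
  turn=[
    [0,0,0],
    [0,0,0],
    [0,0,0],
    [0,0,0],
    [0,0,0],
    [0,0,0],
    [0,0,0],
    [0,0,0],
    [0,0,0],
    [0,0,0],
  ],
  grip=[-1,-1,-1,-1,-1,-1,-1,-1,-1,-1],
)

```text
clock: 12.8
tcp_pos: [0.6446, -0.0009, 0.0375]
tcp_rot: [-2.389, -2.04, -0.0]
contact_force: [-0.4, -3.0, 0.2]
finger_gap: 0.002
finger_force: 1.3
```

```bash
python3 - <<'E'
from h import *
st();look()
E
```

```text
t 12.8 lane mm [29.7  0.4 37.5] F lane [-3.1 -0.   0.2] tilt [0.     0.0001] yaw -8.994721874923094 0.0020428592927824
red [([265.5, 188.2], 29, [263, 185, 5, 8])]
orange [([272.0, 212.0], 11, [270, 209, 5, 7])]
cap lane xy 99.85303550729549 2.872621944414084
```

Emit:
play_rows(
  dp=[
    [0.6,4,0],
    [1.3,8,0],
    [1.9,12,0],
    [2.5,15,0],
    [2.7,17,0],
    [2.7,17,0],
  ],
  turn=[
    [0,0,0],
    [0,0,0],
    [0,0,0],
    [0,0,0],
    [0,0,0],
    [0,0,0],
  ],
  grip=[-1,-1,-1,-1,-1,-1],
)

```text
clock: 13.35
tcp_pos: [0.647, 0.0163, 0.0375]
tcp_rot: [-2.388, -2.04, -0.0]
contact_force: [-0.4, 0.7, 0.5]
finger_gap: -0.003
finger_force: 0.0
```

```bash
python3 - <<'E'
from h import *
st();look()
t=load('top')
for p in((217,95),(216,140)):
    q=atz(t,[(np.array(p)+.5)/4.7-.5+[160,148]],.071)[0][:2]-[.6403,-.0303];print('pad face',q@d*1e3,q@n*1e3)
E
```

```text
t 13.35 lane mm [47.1  0.6 37.5] F lane [0.7 0.5 0.5] tilt [-0.0004  0.0008] yaw -8.988410608349913 -0.002513493550716514
red [([261.6, 185.4], 27, [260, 182, 4, 8]), ([299.3, 128.6], 16, [298, 127, 4, 5])]
orange [([285.6, 216.0], 25, [279, 214, 15, 7])]
cap lane xy 116.73432699905254 4.314969817284305
pad face 144.26760419789787 -10.363463474294205
pad face 141.15774227632534 14.173707981033997
```

Emit:
play_rows(
  dp=[
    [0.15,1,0],
    [0.3,2,0],
    [0.45,3,0],
    [0.5,3.5,0],
    [0.6,4,0],
    [0.6,4,0],
  ],
  turn=[
    [0,0,0],
    [0,0,0],
    [0,0,0],
    [0,0,0],
    [0,0,0],
    [0,0,0],
  ],
  grip=[-1,-1,-1,-1,-1,-1],
)

```text
clock: 13.9
tcp_pos: [0.6477, 0.0196, 0.0375]
tcp_rot: [-2.389, -2.04, 0.0]
contact_force: [-0.1, -1.1, -1.9]
finger_gap: 0.003
finger_force: 0.6
```

```bash
python3 - <<'E'
from h import *
st()
E
```

```text
t 13.9 lane mm [50.5  0.5 37.5] F lane [-1.1 -0.1 -1.9] tilt [-0.0002  0.0001] yaw -8.999677722192905 0.0028814888878319865
```

Emit:
play_rows(
  dp=[
    [0.1,0.7,0],
    [0.2,1.4,0],
    [0.3,2.1,0],
    [0.45,2.8,0],
    [0.5,3,0],
    [0.5,3,0],
  ],
  turn=[
    [0,0,0],
    [0,0,0],
    [0,0,0],
    [0,0,0],
    [0,0,0],
    [0,0,0],
  ],
  grip=[-1,-1,-1,-1,-1,-1],
)

```text
clock: 14.4
tcp_pos: [0.6482, 0.0227, 0.0376]
tcp_rot: [-2.389, -2.04, -0.0]
contact_force: [-0.3, -0.5, 0.6]
finger_gap: -0.005
finger_force: 0.5
```

```bash
python3 - <<'E'
from h import *
st()
E
```

```text
t 14.4 lane mm [53.6  0.4 37.6] F lane [-0.5  0.3  0.6] tilt [-0.      0.0001] yaw -8.991150391611159 -0.004747476943286321
```

Emit:
play_rows(
  dp=[
    [0.1,0.6,0],
    [0.2,1.2,0],
    [0.3,1.8,0],
    [0.4,2.4,0],
    [0.4,2.4,0],
    [0.4,2.4,0],
  ],
  turn=[
    [0,0,0],
    [0,0,0],
    [0,0,0],
    [0,0,0],
    [0,0,0],
    [0,0,0],
  ],
  grip=[-1,-1,-1,-1,-1,-1],
)

```text
clock: 14.9
tcp_pos: [0.6487, 0.0251, 0.0377]
tcp_rot: [2.389, 2.04, 0.0]
contact_force: [-0.6, -0.6, -0.3]
finger_gap: -0.0
finger_force: 0.4
```

```bash
python3 - <<'E'
from h import *
st()
c=load('scene')
i=c['pixels']
E
```

```text
t 14.9 lane mm [56.   0.3 37.7] F lane [-0.6  0.5 -0.3] tilt [0.0002 0.0002] yaw -8.993475730127022 -0.00028670897583143453
```

```bash
python3 - <<'E'
from h import *
c=load('scene')
for nm,x,p,k in(('s3c',-.06,(127,107),5),('s4c',-.03,(163,145),5)):
    x0=proj(c,[L(x,0,.06)])[0].astype(int)-[70,60]
    q=atz(c,[(np.array(p)+.5)/k-.5+x0],.058)[0][:2]-[.6403,-.0303];print(nm,q@d*1e3,q@n*1e3)
E
```

```text
s3c 149.57172792165184 -0.35290729866907855
s4c 146.44774126049 0.7084933748358335
```

Emit:
play_rows(
  dp=[
    [0.1,0.6,0],
    [0.2,1.2,0],
    [0.3,1.8,0],
    [0.4,2.4,0],
    [0.4,2.4,0],
  ],
  turn=[
    [0,0,0],
    [0,0,0],
    [0,0,0],
    [0,0,0],
    [0,0,0],
  ],
  grip=[-1,-1,-1,-1,-1],
)

```text
clock: 15.32
tcp_pos: [0.6488, 0.0265, 0.0377]
tcp_rot: [2.388, 2.04, -0.002]
contact_force: [-0.9, -5.1, 0.6]
finger_gap: 0.002
finger_force: 2.5
```

Contact with the stop, at about 5 N. I'll press in gently.

Emit:
play_rows(
  dp=[
    [0.1,0.4,0],
    [0.1,0.8,0],
    [0.1,0.8,0],
    [0.1,0.8,0],
  ],
  turn=[
    [0,0,0],
    [0,0,0],
    [0,0,0],
    [0,0,0],
  ],
  grip=[-1,-1,-1,-1],
)

```text
clock: 15.65
tcp_pos: [0.6489, 0.0267, 0.0377]
tcp_rot: [2.387, 2.04, -0.003]
contact_force: [-1.8, -6.6, 0.8]
finger_gap: 0.001
finger_force: 3.2
```

```bash
python3 - <<'E'
from h import *
st()
E
```

```text
t 15.65 lane mm [57.7  0.4 37.7] F lane [-6.8  0.7  0.8] tilt [-0.0006 -0.0022] yaw -8.972141851760403 0.0014635071546486326
```

Emit:
play_rows(
  dp=[
    [0.1,0.5,0],
    [0.15,1,0],
    [0.2,1.4,0],
    [0.2,1.4,0],
    [0.2,1.4,0],
    [0.2,1.4,0],
  ],
  turn=[
    [0,0,0],
    [0,0,0],
    [0,0,0],
    [0,0,0],
    [0,0,0],
    [0,0,0],
  ],
  grip=[-1,-1,-1,-1,-1,-1],
)

```text
clock: 16.15
tcp_pos: [0.6489, 0.0272, 0.0378]
tcp_rot: [2.386, 2.04, -0.005]
contact_force: [-2.0, -8.3, 0.4]
finger_gap: -0.003
finger_force: 4.5
```

```bash
python3 - <<'E'
from h import *
st()
E
```

```text
t 16.15 lane mm [58.1  0.4 37.8] F lane [-8.5  0.7  0.4] tilt [-0.001  -0.0037] yaw -8.952289145881917 -0.002613228700172318
```

Emit:
play_rows(
  dp=[
    [0.1,0.5,0],
    [0.15,1,0],
    [0.25,1.5,0],
    [0.25,1.6,0],
    [0.25,1.6,0],
    [0.25,1.6,0],
    [0.25,1.6,0],
    [0.25,1.6,0],
    [0.25,1.6,0],
    [0.25,1.6,0],
  ],
  turn=[
    [0,0,0],
    [0,0,0],
    [0,0,0],
    [0,0,0],
    [0,0,0],
    [0,0,0],
    [0,0,0],
    [0,0,0],
    [0,0,0],
    [0,0,0],
  ],
  grip=[-1,-1,-1,-1,-1,-1,-1,-1,-1,-1],
)

```text
clock: 16.98
tcp_pos: [0.649, 0.0277, 0.0378]
tcp_rot: [2.385, 2.04, -0.007]
contact_force: [-2.5, -12.1, 1.2]
finger_gap: 0.002
finger_force: 6.0
```

```bash
python3 - <<'E'
from h import *
st();look()
E
```

```text
t 16.9833 lane mm [58.7  0.4 37.8] F lane [-12.4   0.6   1.2] tilt [-0.0013 -0.0053] yaw -8.933084045230785 0.0016592399406244209
red [([297.7, 128.8], 31, [295, 127, 7, 5]), ([259.5, 183.3], 28, [257, 180, 5, 8])]
orange [([290.1, 214.8], 12, [287, 214, 7, 3]), ([282.3, 216.7], 9, [279, 216, 7, 2])]
cap lane xy 410.72125069687024 -277.12817133532616
```

Emit:
play_rows(
  dp=[
    [-0.1,-0.5,0],
    [-0.15,-0.9,0],
    [-0.15,-0.9,0],
    [-0.15,-0.9,0],
    [-0.15,-0.9,0],
    [-0.15,-0.9,0],
    [-0.15,-0.9,0],
  ],
  turn=[
    [0,0,0],
    [0,0,0],
    [0,0,0],
    [0,0,0],
    [0,0,0],
    [0,0,0],
    [0,0,0],
  ],
  grip=[-1,-1,-1,-1,-1,-1,-1],
)

```text
clock: 17.62
tcp_pos: [0.649, 0.0276, 0.0377]
tcp_rot: [2.386, 2.04, -0.005]
contact_force: [-1.3, -9.2, 1.3]
finger_gap: -0.003
finger_force: 4.8
```

```bash
python3 - <<'E'
from h import *
st()
E
```

```text
t 17.6167 lane mm [58.6  0.4 37.7] F lane [-9.3 -0.1  1.3] tilt [-0.001 -0.004] yaw -8.951826263541065 -0.002613550021316918
```

Emit:
play_rows(
  dp=[
    [0,0.2,0],
    [0,0.2,0],
    [0,0.2,0],
    [0,0.2,0],
    [0,0.2,0],
    [0,0.2,0],
    [0,0.2,0],
    [0,0.2,0],
    [0,0.2,0],
    [0,0.2,0],
    [0,0.2,0],
    [0,0.2,0],
    [0,0.2,0],
    [0,0.2,0],
    [0,0.2,0],
    [0,0.2,0],
  ],
  turn=[
    [0,0,0],
    [0,0,0],
    [0,0,0],
    [0,0,0],
    [0,0,0],
    [0,0,0],
    [0,0,0],
    [0,0,0],
    [0,0,0],
    [0,0,0],
    [0,0,0],
    [0,0,0],
    [0,0,0],
    [0,0,0],
    [0,0,0],
    [0,0,0],
  ],
  grip=[-1,-1,-1,-1,-1,-1,-1,-1,-1,-1,-1,-1,-1,-1,-1,-1],
)

```text
clock: 18.95
tcp_pos: [0.649, 0.0276, 0.0377]
tcp_rot: [2.386, 2.04, -0.006]
contact_force: [-1.5, -10.1, 1.1]
finger_gap: -0.002
finger_force: 5.1
```

```bash
python3 - <<'E'
from h import *
st()
E
```

```text
t 18.95 lane mm [58.6  0.5 37.7] F lane [-10.2  -0.1   1.1] tilt [-0.001  -0.0043] yaw -8.947091616117623 -0.0018507754613964506
```

Emit:
play_rows(
  dp=[
    [-0.2,-1,0],
    [-0.4,-2.5,0],
    [-0.7,-5,0],
    [-1.6,-10,0],
    [-3,-18,0],
    [-3,-20,0],
    [-3,-20,20],
    [-3,-20,55],
    [-3,-20,95],
    [-3,-20,135],
    [-3,-20,165],
    [-3,-20,165],
    [-40,-40,165],
    [-80,-60,165],
    [-120,-80,165],
    [-160,-100,165],
    [-190,-110,165],
    [-200,-120,165],
    [-200,-120,165],
    [-200,-120,165],
  ],
  turn=[
    [0,0,0],
    [0,0,0],
    [0,0,0],
    [0,0,0],
    [0,0,0],
    [0,0,0],
    [0,0,0],
    [0,0,0],
    [0,0,0],
    [0,0,0],
    [0,0,0],
    [0,0,0],
    [0,0,0],
    [0,0,0],
    [0,0,0],
    [0,0,0],
    [0,0,0],
    [0,0,0],
    [0,0,0],
    [0,0,0],
  ],
  grip=[-1,-1,-1,-1,-1,-1,-1,-1,-1,-1,-1,-1,-1,-1,-1,-1,-1,-1,-1,-1],
)

```text
clock: 20.62
tcp_pos: [0.4495, -0.0898, 0.2029]
tcp_rot: [2.39, 2.038, 0.002]
contact_force: [0.7, -0.4, 0.3]
finger_gap: 0.001
finger_force: 0.0
```

```bash
python3 - <<'E'
from h import *
st();c=look();t=capture('top')
for nm,k,(a,b) in(('orange',0,(8,18)),):
    for cc in(c,t):
        p=cv2.cvtColor(cc['pixels'],cv2.COLOR_RGB2HSV);m=((p[...,0]>=6)&(p[...,0]<=18)&(p[...,1]>150)&(p[...,2]>110))
        y,x=np.nonzero(m);q0=proj(cc,[L(0,.007,.033)])[0];s=np.hypot(x-q0[0],y-q0[1])<20
        print('gate px',s.sum(), x[s].mean(),y[s].mean(),x[s].min(),x[s].max(),y[s].min(),y[s].max(),'shut ends',proj(cc,[L(0,.031,.043),L(0,-.017,.043)]).round(1).tolist())
# object shift vs first pictures: bottle, beaker, jar
for cc,z in((c,'s0'),(t,'t0')):
    i0=cv2.imread(f'pics/{z}.png')[:,:,::-1];dd=cv2.absdiff(cv2.GaussianBlur(np.ascontiguousarray(i0),(5,5),0),cv2.GaussianBlur(cc['pixels'],(5,5),0)).max(2)
    for nm,P in(('beaker',(.571,.149,.035)),('jar',(.72,-.135,.034)),('bottle',(.7225,-.037,.032))):
        u,v=proj(cc,[P])[0].astype(int);w=dd[v-15:v+15,u-12:u+12];print(nm,w.mean().round(1),(w>40).sum())
# blue post top
for cc in(c,t):
    p=cv2.cvtColor(cc['pixels'],cv2.COLOR_RGB2HSV);m=((p[...,0]>105)&(p[...,0]<125)&(p[...,1]>140)&(p[...,2]>110))
    q0=proj(cc,[L(.108,0,.114)])[0];y,x=np.nonzero(m);s=np.hypot(x-q0[0],y-q0[1])<7
    if s.sum(): q=atz(cc,[(x[s].mean(),y[s].mean())],.112)[0][:2]-[.6403,-.0303];print('post lane',q@d*1e3,q@n*1e3,s.sum())
E
```

```text
t 20.6167 lane mm [-88.4 179.2 202.9] F lane [-0.3 -0.8  0.3] tilt [0.0017 0.0003] yaw -9.088979536921164 0.001196574899828202
red [([295.4, 128.8], 53, [290, 127, 12, 5]), ([259.7, 183.7], 27, [258, 181, 5, 7])]
orange [([285.8, 218.8], 78, [279, 214, 15, 11])]
cap lane xy 413.8560728631999 -270.6610104756722
gate px 104 285.6826923076923 218.67307692307693 278 294 213 224 shut ends [[275.6, 217.5], [294.6, 212.5]]<stdin>:7: RuntimeWarning: Mean of empty slice.
  ret = ret.dtype.type(ret / rcount)
Traceback (most recent call last):
ValueError: zero-size array to reduction operation minimum which has no identity
```

```bash
python3 - <<'E'
from h import *
c=capture('scene');im=c['pixels']
i0=np.ascontiguousarray(cv2.imread('pics/s0.png')[:,:,::-1])
def g(i):
    p=cv2.cvtColor(i,cv2.COLOR_RGB2HSV);y,x=np.nonzero((p[...,0]>=6)&(p[...,0]<=18)&(p[...,1]>150)&(p[...,2]>110));s=np.hypot(x-285,y-217)<16;return s.sum(),x[s].mean().round(1),y[s].mean().round(1)
print('gate',g(i0),g(im))
for nm,P in(('beaker',(.571,.149,.035)),('jar',(.72,-.135,.034)),('bottle',(.7225,-.037,.032))):
    u,v=proj(c,[P])[0].astype(int);T=i0[v-14:v+14,u-11:u+11];r=cv2.matchTemplate(im[v-22:v+22,u-19:u+19],T,cv2.TM_CCOEFF_NORMED);_,m,_,l=cv2.minMaxLoc(r);print(nm,m,l,'(8,8)=unmoved')
p=cv2.cvtColor(im,cv2.COLOR_RGB2HSV);m=((p[...,0]>105)&(p[...,0]<125)&(p[...,1]>140)&(p[...,2]>110)).astype(np.uint8)
print(proj(c,[L(.107,0,.114)]))
nn,lb,s,ce=cv2.connectedComponentsWithStats(m)
for j in range(1,nn):
    if s[j,4]>8 and abs(ce[j]-proj(c,[L(.107,0,.11)])[0]).max()<40:
        q=atz(c,[ce[j]],.111)[0][:2]-[.6403,-.0303];print(ce[j],s[j,4],q@d*1e3,q@n*1e3)
q=atz(c,[(259.7,183.7)],.064)[0][:2]-[.6403,-.0303];print('cap',q@d*1e3,q@n*1e3)
E
```

```text
gate (np.int64(101), np.float64(285.9), np.float64(218.8)) (np.int64(107), np.float64(285.6), np.float64(218.7))
beaker 0.9986525177955627 (8, 8) (8,8)=unmoved
jar 0.9992378354072571 (8, 8) (8,8)=unmoved
bottle 0.9928288459777832 (8, 8) (8,8)=unmoved
[[265.45660644 166.60888146]]
[244.9375 168.625 ] 16 124.03740820291128 44.2758129047973
[253.6        167.73333333] 15 119.48531702632926 24.2791002147893
[266.34782609 167.47826087] 23 107.58644356329782 -2.6951326676580774
[239.14634146 181.70731707] 41 69.10010473682603 84.9316219245081
cap 123.16468546708427 6.056911619980534
```

The gate is shut as it was at the start, the beaker, jar and bottle haven't moved, and the carrier stands at x ≈ 107 mm. The arm is clear, so I'm handing in.

```bash
python3 -c "
from bench import *
print(close_job())"
```

```text
the job is handed in; nothing more can be done
None
```

The job is handed in: the carrier stands in the lane at x ≈ 107 mm behind the shut gate, after a push on the stop of 9–10 N (12.4 N at most in the readings) held over a second; the bottle, beaker and jar are unmoved and the arm is clear, though the fingers first slid the carrier about 50 mm along the entry by its post before I moved them to the end plate.

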